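# Set out the next pour at the foundry bench

### The arm

A 7-joint arm with a two-finger parallel gripper is mounted at the origin on the work surface. World frame = base frame: x ahead of the robot, y to its left, z up, the work surface at z = 0. Lengths are in m, angles in rad, forces in N, time in s.
With the tool pointing down it reaches from about 0.4 to 0.875 m from the base axis. Payload 6.5 kg.
Tool frame: the origin (TCP) lies between the finger pads; the fingertips stand 19 mm ahead of it and the grasp point (between the pads) is the TCP; z points along the fingers, y is the line along which they close (so a half turn about z gives the same grasp; the last joint's range is limited). The gripper opens to 85 mm and grips with 20 to 120 N. Pads are 22 mm wide; open, the fingers measure 114 mm over their backs; the gripper's body (76 mm by 85 mm) begins 54 mm behind the grasp point. The pads swing forward as they close: fully open they stand 13 mm farther back than shut.
Start: joints at [1.269, 0.536, -0.004, 1.538, 0.003, 1.067, -0.071], TCP at [0.152, -0.632, 0.25] pointing down, gripper open.
Joint ranges: [-2.7, 2.7], [-0.37, 2.16], [-1.27, 1.26], [0.24, 2.4], [-1.31, 4.45], [0.19, 1.91], [-2.76, 2.76]. Speed limits (rad/s): [2.39, 2.39, 3.14, 3.14, 3.14, 3.14, 3.14].

### API

Orientations are given as a unit quaternion [x, y, z, w].
In Python, from bench import robot gives the robot as it stands.
- The arm moves only by the tool carry_out, never from a script. Its argument "targets" is a list that holds one entry, the list of rows, each a list of 7 numbers: the turn, a rotation vector about the world's x, y, z in rad, then the shift along the world's x, y, z in m, then the opening, from -1 (shut) to 1 (fully open), so that 0 is half open. A call has 1 to 10 rows; each row shifts and turns the commanded pose from where the row before left it; what a row does not reach is not made up. A row lasts 1/8 s, in which the tool goes at most 62.5 mm and 10.7 degrees, less where a joint would pass 70% of its speed; a pose out of reach is approached as far as the arm can. A call with a gripper value outside its range is refused whole. The fingers move at their own pace and stop on an object; "squeeze" is the grip in N (left out, the last holds). Time passes only in rows, so rows that do not move let the fingers close. It gives the time, the measured TCP pose, the force, the opening and the grip force at its end, in the units of the state.
- robot.get_obs(): the state, without advancing time (a new reading comes with each control period).
- robot.capture(name): name is "side" or "top" or "wrist"; returns the picture (400x640x3 uint8, red, green, blue); there is no depth.
- robot.camera_model(name): a dict with "mtx" (3x3 intrinsics, pixels), "cam_to_world" (4x4, takes a point from camera to world coordinates); the wrist camera has in their place "T_tool_cam" (4x4, takes a point from camera to tool coordinates, whose origin is the TCP and whose axes are the flange's). Camera axes: x right, y up, looking along -z (the intrinsics and any distortion apply to the point x, -y, -z); pixel columns grow to the right and rows downward; lengths in m; the calibration is good to about 2 mm. A picture is of the moment at which its call begins: read the wrist's pose just before it. camera_model takes no time and is no camera call.
- robot.finish_job(): hands the job in; it is judged then, once.
The state is a dict: "t": time; "qpos": joint angles; "qvel": joint speeds; "effort": joint torques, N m; "tcp_pos": TCP position; "tool_rot": TCP orientation; "ft_force": force on the tool from outside, world axes, zero at the start; "torque": the same for the moment, N m; "grip_width": opening from 0.0 (shut) to 1.0 (fully open); "grip_force": force on a finger pad.
Only numpy, scipy, OpenCV 4.12 (cv2) and the standard library are available. Lean on these libraries where they do the work, as an engineer would, in place of code of your own. Each camera call takes 0.05 s, during which the arm holds its last target. There are 200 camera calls.

### The job

Set out the next pour. Put the long ingot, the crucible and the short ingot into the blue tray, each standing flat in the bay made for it (long bay, square bay, short bay), and close the mould with the cover whose holes fit its two pins, seated fully down. The other cover, the solid graphite plug and the channel offcut do not belong to it: leave them where they lie.

Things in the scene. Friction and masses are not known exactly. Their poses are not given: they have to be found in the camera images.
- tray: Blue steel tray fixed to the bench, 300 (x) x 70 (y) mm; floor 4 mm thick, walls 4 mm thick and 12 mm high from the bench. Origin under its centre at bench level, x along its length, z up. Two cross walls part it into three bays, each 62 mm wide: long bay, 124 mm long, centre x = -84 mm; square bay, 66 mm, centre x = +15 mm; short bay, 94 mm, centre x = +99 mm.
- mould: Dark steel mould block fixed to the bench, 116 (x) x 82 (y) x 30 mm high; origin under its centre at bench level, z up. Two upright pins on its top, at (x, y) = (+38, +22) and (-38, -22) mm, 8 mm in diameter and 16 mm tall, the upper 6 mm tapered to 4 mm.
- cover_a_grip (a point): Steel mould cover, 0.4 kg, lying flat: plate 110 (x) x 76 (y) x 8 mm with a hollow square pouring basin (34 x 34 mm outside, 32 mm tall) rising from its middle, the part to grip. Two 14 mm through holes lie on a diagonal, at (x, y) = (+38, +22) and (-38, -22) mm; a half turn gives the same pattern. Point: middle of the basin, 24 mm above the underside; z up, x along the 110 mm side.
- cover_b_grip (a point): Steel mould cover, 0.4 kg, lying flat: plate 110 (x) x 76 (y) x 8 mm with a hollow square pouring basin (34 x 34 mm outside, 32 mm tall) rising from its middle, the part to grip. Two 14 mm through holes lie on the long middle line, at (x, y) = (+34, 0) and (-34, 0) mm. Point: middle of the basin, 24 mm above the underside; z up, x along the 110 mm side.
- long_ingot_mid (a point): Long aluminium ingot, 104 (x) x 40 (y) x 42 mm high, with a lug 16 mm long and 20 mm high at each end and a full-height body 72 mm long between; 0.4 kg, lies flat on the bench. The point is its centre, 21 mm above its underside; x along its length, z up.
- short_ingot_mid (a point): Short aluminium ingot, 70 (x) x 40 (y) x 42 mm high, with a lug 13 mm long and 20 mm high at each end and a full-height body 44 mm long between; 0.26 kg, lies flat on the bench. The point is its centre, 21 mm above its underside; x along its length, z up.
- channel_mid (a point): Aluminium U-channel offcut, not an ingot: 86 (x) x 40 (y) x 42 mm high, 5 mm thick, open at the top and both ends. The point is its centre, 21 mm above its underside; x along its length, z up.
- crucible_mid (a point): Small dark graphite crucible, a hollow cup open at the top, standing upright: 42 mm across at the foot, 54 mm across at the rim, 64 mm high, 5 mm walls, 0.16 kg. The point is on its axis, 32 mm above its underside; z up.
- plug_mid (a point): Dark graphite plug with the same outline as the crucible (42 mm foot, 54 mm top, 64 mm high) but solid, with a flat closed top. The point is on its axis, 32 mm above its underside; z up.

How it is judged:
By the outcome, as a careful person would: the job done as asked, in the order asked, and still so for the second after the job is handed in, with the robot touching nothing.
It also fails if it takes over 102 s, if anything falls off the work surface, if the arm or the gripper's body presses on something with over 40 N, if the wrist force passes 120 N, or if a joint passes its speed limit or range.

## Working session

There is one attempt and no reset: what is moved stays moved. The work goes in short steps, Python scripts to look and compute and a tool call to move; the robot and the scene stay as the last step left them, time stands still between calls to the robot, and variables do not carry over. Pictures are saved under pics/ and viewed, at most 14 in all, crops included, and the job is handed in when it is done.

Besides the shell and the picture viewer there is one more tool, called after ">>>" as name([rows], argument=value, ...), one row to a line, values as JSON. carry_out: Moves the arm, as the interface text tells. Its arguments: {"type":"object","properties":{"targets":{"type":"array"},"squeeze":{"type":"number"}},"required":["targets"]}

```bash
ls; mkdir -p pics; python3 - <<'E'
from bench import robot
import cv2
for n in("top","side"):
    im=robot.capture(n); cv2.imwrite(f"pics/{n}0.png",im[...,::-1])
for n in("top","side","wrist"):print(robot.camera_model(n))
print(robot.get_obs())
E
```

```text
pics
{'mtx': array([[492.03887748,   0.        , 324.33904982],
       [  0.        , 492.03887748, 196.55418636],
       [  0.        ,   0.        ,   1.        ]]), 'cam_to_world': array([[-1.61861991e-03,  9.89171923e-01, -1.46752468e-01,
         3.02328317e-01],
       [-9.99867245e-01,  7.78466759e-04,  1.62753139e-02,
         7.05503880e-03],
       [ 1.62133255e-02,  1.46759329e-01,  9.89039346e-01,
         1.38601640e+00],
       [ 0.00000000e+00,  0.00000000e+00,  0.00000000e+00,
         1.00000000e+00]])}
{'mtx': array([[412.59677913,   0.        , 317.49296617],
       [  0.        , 412.59677913, 204.90587285],
       [  0.        ,   0.        ,   1.        ]]), 'cam_to_world': array([[-0.77271305,  0.35141615, -0.52860309, -0.097853  ],
       [-0.63470771, -0.41754234,  0.6502342 ,  0.72636082],
       [ 0.00778863,  0.83795291,  0.54568696,  0.66493877],
       [ 0.        ,  0.        ,  0.        ,  1.        ]])}
{'mtx': array([[284.06953986,   0.        , 320.45709592],
       [  0.        , 284.06953986, 197.52129677],
       [  0.        ,   0.        ,   1
[... 374 characters left out ...]
: 0.1, 'qpos': array([ 1.26879301,  0.53706469, -0.00440299,  1.53874134,  0.00260154,
        1.06728019, -0.07121359]), 'qvel': array([ 0.00113996, -0.00135376, -0.0007259 , -0.00079497, -0.00044003,
       -0.00037365, -0.00128494]), 'effort': array([ 2.91165379e-03, -5.84577048e+01,  1.05243500e+00, -2.59783369e+01,
        1.27452871e-02,  4.59904288e-03, -1.23944989e-05]), 'tcp_pos': array([ 0.15170438, -0.63152097,  0.24953053]), 'tool_rot': array([ 9.93055716e-01,  1.17642642e-01, -1.51731154e-04, -7.28411284e-04]), 'ft_force': array([ 0.60595324,  0.25604827, -0.72042618]), 'torque': array([-0.00832248,  0.04790546,  0.01070578]), 'grip_force': 0.0, 'grip_width': 0.9988435044693792}
```

View pics/top0.png

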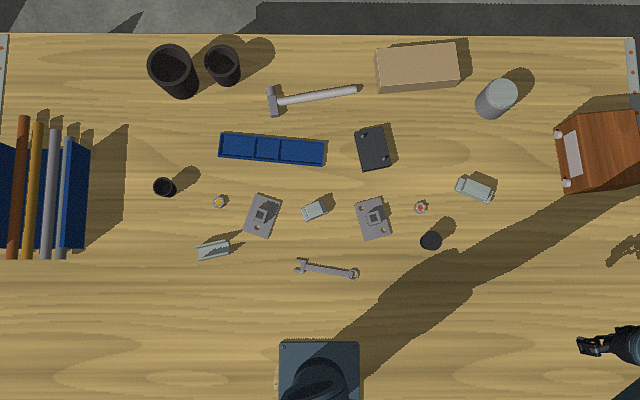

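View pics/side0.png

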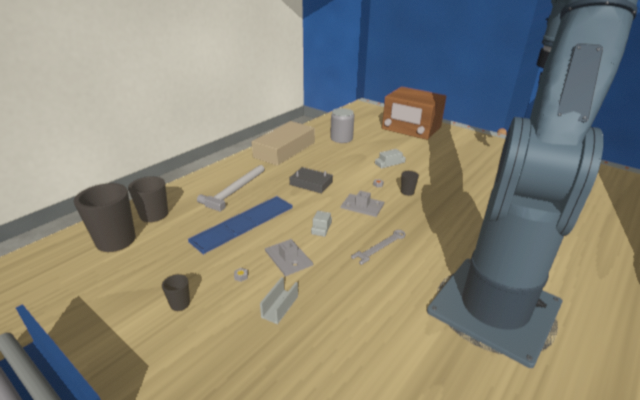

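The top view shows the tray at (272,150), mould (375,147), covers at (263,215) and (373,217), and the short ingot at (314,208). The long ingot is at (474,188), the channel at (213,250), and the dark cups at (164,187) and (431,240). I'll zoom in to identify them.

```bash
python3 - <<'E'
import cv2,numpy as np
im=cv2.imread("pics/top0.png")
def c(x,y,w,h,s):return cv2.resize(im[y:y+h,x:x+w],None,fx=s,fy=s,interpolation=cv2.INTER_CUBIC)
a=np.hstack([c(235,185,60,60,6.5),c(345,185,60,60,6.5)])
b=np.hstack([c(135,160,60,30,6.5),c(405,225,60,30,6.5)])
b=np.hstack([c(140,172,48,30,6.5),c(408,225,48,30,6.5),c(345,117,24,30,6.5)])
b=b[:, :a.shape[1]]
cv2.imwrite("pics/z1.png",np.vstack([a,b]))
cv2.imwrite("pics/z2.png",c(205,120,200,110,4))
E
```

```text
(no output)
```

View pics/z1.png

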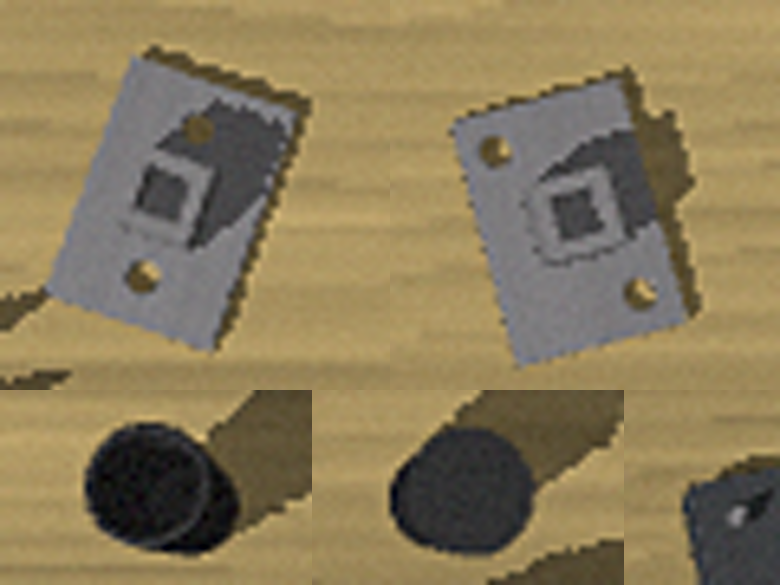

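View pics/z2.png

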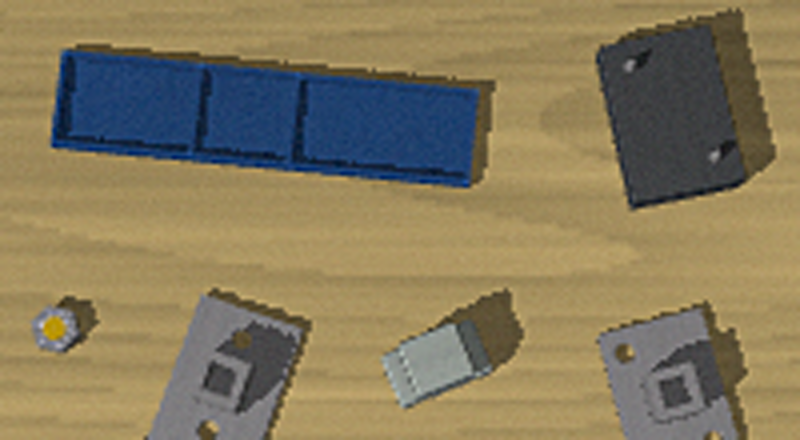

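The right cover has diagonal holes, top-left and bottom-right, matching the mould pins, so it is cover A. The left cup at (164,187) is open, so it is the crucible, and (431,240) is the plug. The tray's long bay is on the image right. Next I'll fit silhouettes to get the poses.

```bash
cat > h.py <<'E'
import numpy as np, cv2, itertools
from scipy.optimize import minimize
from scipy.spatial.transform import Rotation as R
def box(lx,ly,z0,z1,cx=0,cy=0): return np.array([[cx+a*lx/2,cy+b*ly/2,z] for a in(-1,1) for b in(-1,1) for z in(z0,z1)])/1e3
def cone(r0,r1,z0,z1,cx=0,cy=0):
    t=np.linspace(0,2*np.pi,40)
    return np.vstack([np.c_[cx+r*np.cos(t),cy+r*np.sin(t),0*t+z] for r,z in((r0,z0),(r1,z1))])/1e3
M=dict(tray=[box(300,70,0,12)],mould=[box(116,82,0,30)],
 cover=[box(110,76,0,8),box(34,34,8,40)],
 long=[box(104,40,0,20),box(72,40,0,42)],short=[box(70,40,0,20),box(44,40,0,42)],
 cruc=[cone(21,27,0,64)])
def cam(robot,n,obs=None):
    m=robot.camera_model(n)
    T=m.get("cam_to_world")
    if T is None:
        A=np.eye(4);A[:3,:3]=R.from_quat(obs["tool_rot"]).as_matrix();A[:3,3]=obs["tcp_pos"];T=A@m["T_tool_cam"]
    return m["mtx"],T
def proj(c,P):
    K,T=c; p=(np.atleast_2d(P)-T[:3,3])@T[:3,:3]; p=p*[1,-1,-1]
    q=p@K.T; return q[:,:2]/q[:,2:]
def ray(c,uv,z):
    K,T=c; d=np.linalg.inv(K)@[uv[0],uv[1],1]; d=T[:3,:3]@(d*[1,-1,-1])
    return T[:3,3]+d*(z-T[2,3])/d[2]
def pts(P,pose,z0=0):
    x,y,a=pose; c,s=np.cos(a),np.sin(a)
    return np.c_[x+c*P[:,0]-s*P[:,1],y+s*P[:,0]+c*P[:,1],P[:,2]+z0]
def render(c,name,pose,shape,z0=0,S=4):
    m=np.zeros((shape[0]*S,shape[1]*S),np.uint8)
    for P in M[name]:
        h=cv2.convexHull(((proj(c,pts(P,pose,z0))+.5)*S*16-8).astype(np.int32))
        cv2.fillConvexPoly(m,h,255,shift=4)
    return cv2.resize(m,shape[::-1],interpolation=cv2.INTER_AREA)/255.
def mask(rgb,kind):
    f=rgb.astype(float); mx=f.max(2)+1; 
    rb=(f[...,0]-f[...,2])/mx      # wood: strongly positive
    if kind=="tray": return rb<-.25
    return abs(rb)<.2
def fit(c,rgb,name,pose,z0=0,ret=False):
    u=np.vstack([proj(c,pts(P,pose,z0)) for P in M[name]])
    x0,y0=np.maximum((u.min(0)-14).astype(int),0); x1,y1=(u.max(0)+14).astype(int)
    x1=min(x1,640);y1=min(y1,400)
    K,T=c; K=K.copy();K[0,2]-=x0;K[1,2]-=y0
    mk=mask(rgb[y0:y1,x0:x1],name).astype(np.uint8)
    n,l,st,ce=cv2.connectedComponentsWithStats(mk)
    k=1+np.argmax(st[1:,4]); mk=(l==k).astype(np.uint8)
    if name!="cover":
        cs,_=cv2.findContours(mk,cv2.RETR_EXTERNAL,cv2.CHAIN_APPROX_NONE); cv2.drawContours(mk,cs,-1,1,-1)
    else: mk=cv2.morphologyEx(np.pad(mk,9),cv2.MORPH_CLOSE,np.ones((5,5),np.uint8))[9:-9,9:-9]
    S=np.array([.01,.01,.15])
    f=lambda p:abs(render((K,T),name,p*S,mk.shape,z0)-mk).sum()
    b=None
    for s in ((1,1,1),(-1,-1,-1)):
        p=np.array(pose)/S; sx=np.vstack([p]+[p+np.eye(3)[i]*s[i]*.8 for i in range(3)])
        r=minimize(f,p,method="Nelder-Mead",options=dict(initial_simplex=sx,xatol=.01,fatol=.1,maxiter=300))
        if b is None or r.fun<b.fun:b=r
    return b.x*S,b.fun/mk.sum(),mk.sum()
E
cat > f.py <<'E'
from bench import robot
from h import *
im=cv2.imread("pics/top0.png")[...,::-1]
c=cam(robot,"top")
I=dict(tray=((272,150),84.5),mould=((375,147),11),cover=((374,219),14.7),long=((474,188),75),short=((314,208),-68),cruc=((166,188),0))
for n,(uv,a) in I.items():
    p=ray(c,uv,.02); q,e,N=fit(c,im,n,[p[0],p[1],np.radians(a)])
    print(n,q[:2].round(4),np.degrees(q[2]).round(1),round(e,3),N,"reach",np.hypot(*q[:2]).round(3))
E
python3 f.py
```

```text
tray [0.6444 0.1369] 84.6 0.028 2584 reach 0.659
mould [ 0.644  -0.1521] 12.0 0.086 1177 reach 0.662
cover [ 0.4447 -0.1499] 14.8 0.038 1050 reach 0.469
long [ 0.5249 -0.4403] 67.5 0.074 623 reach 0.685
short [0.4664 0.0148] -66.6 0.077 374 reach 0.467
cruc [0.5268 0.4252] 11.8 0.213 323 reach 0.677
```

>>> carry_out([
  [[0,0,0.118,0.0466,0.0239,-0.006,1],[0,0,0.118,0.0466,0.0239,-0.006,1],[0,0,0.118,0.0466,0.0239,-0.006,1],[0,0,0.118,0.0466,0.0239,-0.006,1],[0,0,0.118,0.0466,0.0239,-0.006,1],[0,0,0.118,0.0466,0.0239,-0.006,1],[0,0,0.118,0.0466,0.0239,-0.006,1],[0,0,0.118,0.0466,0.0239,-0.006,1],[0,0,0,0,0,0,1],[0,0,0,0,0,0,1]],
])

```text
t: 1.35
tcp_pos: [0.5238, -0.4412, 0.2017]
tool_rot: [0.831, 0.556, -0.001, -0.0]
ft_force: [-0.7, -0.2, 0.2]
grip_width: 0.997
grip_force: 0.0
```

```bash
cat > look.py <<'E'
import sys
from bench import robot
from h import *
# look.py name x y yawdeg z0 pic
n,x,y,a,z0,pic=sys.argv[1:7]; x,y,a,z0=map(float,(x,y,a,z0))
o=robot.get_obs(); im=robot.capture("wrist"); c=cam(robot,"wrist",o)
cv2.imwrite(f"pics/{pic}.png",im[...,::-1])
m=R.from_quat(o["tool_rot"]).as_matrix()
print("t",round(o["t"],2),"tcp",o["tcp_pos"].round(4),"toolx yaw",np.degrees(np.arctan2(m[1,0],m[0,0])).round(2),"tooly yaw",np.degrees(np.arctan2(m[1,1],m[0,1])).round(2),"tilt",m[:2,2].round(4))
q,e,N=fit(c,im,n,[x,y,np.radians(a)],z0)
print(n,q[:2].round(4),np.degrees(q[2]).round(2),"res",round(e,3),N)
mk=render(c,n,q,im.shape[:2],z0)
cs,_=cv2.findContours((mk>.5).astype(np.uint8),cv2.RETR_EXTERNAL,cv2.CHAIN_APPROX_NONE)
v=im[...,::-1].copy(); cv2.drawContours(v,cs,-1,(0,0,255),1); cv2.imwrite(f"pics/{pic}_o.png",v)
E
python3 look.py long .525 -.440 67.5 0 w1
```

```text
t 1.35 tcp [ 0.5238 -0.4412  0.2017] toolx yaw 67.55 tooly yaw -22.45 tilt [-0.0016  0.    ]
long [ 0.5259 -0.4403] 67.02 res 0.046 3435
```

View pics/w1_o.png

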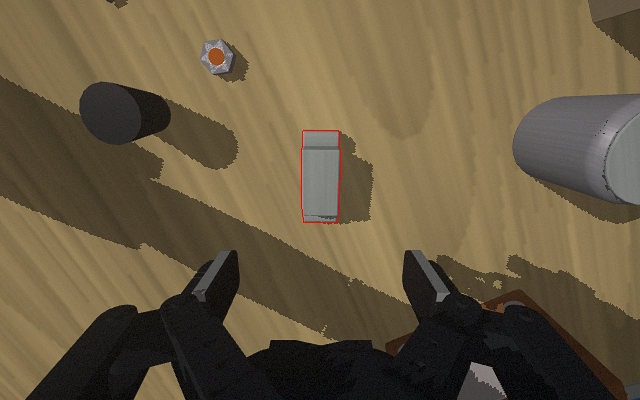

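The fitted outline follows the long ingot closely, centred at about (321,177), and the top and wrist estimates agree within 1 mm. Descending to grip.

>>> carry_out([
  [[0,0,-0.008,0.002,0.001,-0.04,1],[0,0,0,0,0,-0.045,1],[0,0,0,0,0,-0.045,1],[0,0,0,0,0,-0.03,1],[0,0,0,0,0,-0.012,1],[0,0,0,0,0,0,-1],[0,0,0,0,0,0,-1],[0,0,0,0,0,0,-1],[0,0,0,0,0,0,-1],[0,0,0,0,0,0,-1]],
], squeeze=60)

```text
t: 2.65
tcp_pos: [0.5271, -0.4406, 0.0321]
tool_rot: [0.833, 0.553, 0.0, 0.001]
ft_force: [-2.3, 1.1, 6.0]
grip_width: 0.46
grip_force: 63.3
```

>>> carry_out([
  [[0,0,0,0,0,0.05,-1],[0,0,0,0,0,0.06,-1],[0,0,0.038,0.0122,0.0549,0,-1],[0,0,0.038,0.0122,0.0549,0,-1],[0,0,0.038,0.0122,0.0549,0,-1],[0,0,0.038,0.0122,0.0549,0,-1],[0,0,0.038,0.0122,0.0549,0,-1],[0,0,0.038,0.0122,0.0549,0,-1],[0,0,0.038,0.0122,0.0549,0,-1],[0,0,0.038,0.0122,0.0549,0,-1]],
])

```text
t: 3.9
tcp_pos: [0.6245, 0.001, 0.1407]
tool_rot: [0.74, 0.673, 0.0, 0.0]
ft_force: [0.7, -0.3, -3.1]
grip_width: 0.462
grip_force: 62.4
```

>>> carry_out([
  [[0,0,0,0.011,0.054,0,-1],[0,0,0,0,0,0,-1],[0,0,0,0,0,0,-1]],
])

```text
t: 4.28
tcp_pos: [0.635, 0.053, 0.1403]
tool_rot: [0.74, 0.673, -0.0, 0.0]
ft_force: [0.9, -1.1, -3.2]
grip_width: 0.461
grip_force: 62.3
```

```bash
python3 look.py tray .6444 .1369 84.6 0 w2
```

```text
t 4.28 tcp [0.635  0.053  0.1403] toolx yaw 84.58 tooly yaw -5.42 tilt [-0.0002 -0.001 ]
tray [0.6545 0.2365] 84.56 res 0.01 13492
```

View pics/w2.png

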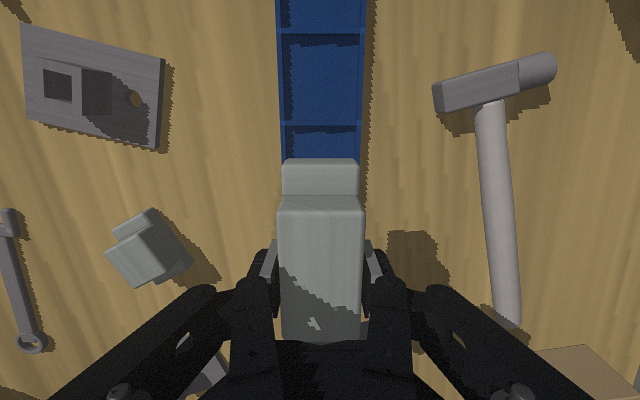

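Tray lateral and yaw agree within 1 mm. The cross walls are at rows ~127 and ~34, so I'll check the along-axis position against them.

```bash
python3 - <<'E'
from bench import robot
from h import *
o=robot.get_obs();c=cam(robot,"wrist",o)
for x in(-.022,-.018,.048,.052): print(x,proj(c,pts(np.array([[x,0,.012]]),[.6447,.1369,np.radians(84.58)])).round(1))
im=cv2.imread("pics/w2.png").astype(int)
print(im[22:46,300:345,0].mean(1).round(),im[115:140,300:345,0].mean(1).round())
E
```

```text
-0.022 [[319.6 123.5]]
-0.018 [[319.6 118.7]]
0.048 [[319.3  31.4]]
0.052 [[319.3  25.6]]
[94. 95. 95. 95. 95. 94. 96. 95. 96. 96. 98. 72. 43. 46. 56. 56. 57. 56.
 56. 57. 57. 57. 63. 72.] [95. 95. 95. 95. 96. 89. 95. 95. 96. 97. 74. 55. 56. 56. 56. 56. 57. 67.
 85. 97. 96. 96. 96. 96. 96.]
```

>>> carry_out([
  [[0,0,0,0.0015,-0.0005,-0.04,-1],[0,0,0,0,0,-0.04,-1],[0,0,0,0,0,-0.018,-1],[0,0,0,0,0,-0.004,-1],[0,0,0,0,0,-0.002,-1],[0,0,0,0,0,0,-1]],
])

```text
t: 5.08
tcp_pos: [0.6377, 0.053, 0.0376]
tool_rot: [0.74, 0.673, 0.001, 0.001]
ft_force: [0.0, -0.4, -3.6]
grip_width: 0.462
grip_force: 62.1
```

>>> carry_out([
  [[0,0,0,0,0,-0.0015,-1],[0,0,0,0,0,-0.001,-1],[0,0,0,0,0,0,1],[0,0,0,0,0,0,1],[0,0,0,0,0,0,1],[0,0,0,0,0,0,1],[0,0,0,0,0,0.04,1],[0,0,0,0,0,0.06,1],[0,0,0,0,0,0.06,1],[0,0,0,0,0,0,1]],
])

```text
t: 6.32
tcp_pos: [0.6401, 0.0536, 0.1994]
tool_rot: [0.74, 0.673, 0.004, 0.003]
ft_force: [0.8, -0.2, -0.5]
grip_width: 1.002
grip_force: 0.0
```

```bash
python3 look.py long .6366 .0524 84.6 .004 w3
```

```text
t 6.33 tcp [0.6401 0.0536 0.1994] toolx yaw 84.54 tooly yaw -5.46 tilt [0.01   0.0013]
long [0.6393 0.0514] 84.22 res 0.049 3532
```

>>> carry_out([
  [[0,0,0,-0.0161,0.0531,0,1],[0,0,0,-0.0161,0.0531,0,1],[0,0,0,-0.0161,0.0531,0,1],[0,0,0,-0.0161,0.0531,0,1],[0,0,0,-0.0161,0.0531,0,1],[0,0,0,-0.0161,0.0531,0,1],[0,0,0,-0.0161,0.0531,0,1],[0,0,0,0,0,0,1],[0,0,0,0,0,0,1]],
])

```text
t: 7.5
tcp_pos: [0.5236, 0.4235, 0.1919]
tool_rot: [0.74, 0.673, -0.002, 0.0]
ft_force: [0.2, -0.7, -0.2]
grip_width: 1.003
grip_force: 0.0
```

```bash
python3 look.py cruc .5268 .4252 0 0 w4
```

```text
t 7.5 tcp [0.5236 0.4235 0.1919] toolx yaw 84.58 tooly yaw -5.42 tilt [-0.0017 -0.0027]
cruc [0.5277 0.4244] 3.61 res 0.098 2485
```

View pics/w4_o.png

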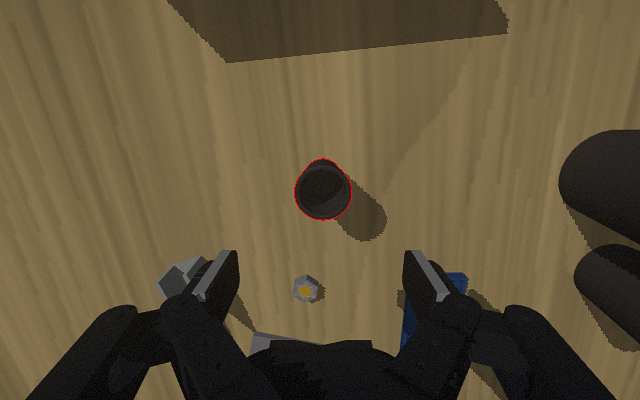

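The outline follows the open crucible, centred at about (323,190).

>>> carry_out([
  [[0,0,0,0.004,0.001,-0.04,1],[0,0,0,0,0,-0.045,1],[0,0,0,0,0,-0.04,1],[0,0,0,0,0,-0.025,1],[0,0,0,0,0,-0.007,1],[0,0,0,0,0,0,-1],[0,0,0,0,0,0,-1],[0,0,0,0,0,0,-1],[0,0,0,0,0,0,-1],[0,0,0,0,0,0,-1]],
], squeeze=40)

```text
t: 8.8
tcp_pos: [0.5286, 0.4268, 0.0388]
tool_rot: [0.74, 0.673, 0.001, -0.0]
ft_force: [-2.3, -0.2, 6.3]
grip_width: 0.609
grip_force: 40.5
```

>>> carry_out([
  [[0,0,0,0,0,0.04,-1],[0,0,0,0,0,0.055,-1],[0,0,0,0.0236,-0.0548,0,-1],[0,0,0,0.0236,-0.0548,0,-1],[0,0,0,0.0236,-0.0548,0,-1],[0,0,0,0.0236,-0.0548,0,-1],[0,0,0,0.0236,-0.0548,0,-1],[0,0,0,0,0,0,-1],[0,0,0,0,0,0,-1]],
])

```text
t: 9.93
tcp_pos: [0.646, 0.1519, 0.1322]
tool_rot: [0.74, 0.673, 0.0, -0.0]
ft_force: [-0.6, 0.8, -1.6]
grip_width: 0.603
grip_force: 42.0
```

```bash
python3 - <<'E'
from bench import robot
import cv2
o=robot.get_obs();print(o["tcp_pos"],o["tool_rot"],o["ft_force"])
cv2.imwrite("pics/w5.png",robot.capture("wrist")[...,::-1])
E
```

```text
[0.64602226 0.15190213 0.13219872] [ 7.40010868e-01  6.72594776e-01  3.95914740e-04 -1.59414920e-04] [-0.60523088  0.82667214 -1.57651125]
```

View pics/w5.png

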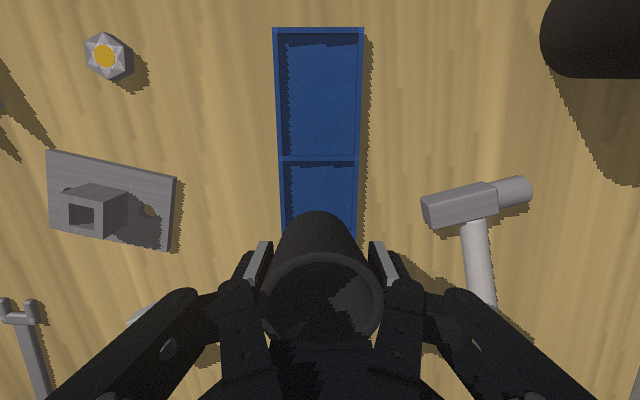

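The crucible hangs upright over the square bay, centred laterally at column ~321.

>>> carry_out([
  [[0,0,0,0,0.001,-0.03,-1],[0,0,0,0,0,-0.035,-1],[0,0,0,0,0,-0.015,-1],[0,0,0,0,0,-0.006,-1],[0,0,0,0,0,-0.002,-1],[0,0,0,0,0,-0.001,-1],[0,0,0,0,0,0,-1]],
])

```text
t: 10.85
tcp_pos: [0.6465, 0.1527, 0.0436]
tool_rot: [0.74, 0.673, 0.001, 0.0]
ft_force: [0.6, 0.2, -2.2]
grip_width: 0.607
grip_force: 42.0
```

>>> carry_out([
  [[0,0,0,0,0,-0.001,-1],[0,0,0,0,0,-0.001,-1],[0,0,0,0,0,0,-1]],
])

```text
t: 11.22
tcp_pos: [0.6467, 0.1531, 0.0428]
tool_rot: [0.74, 0.673, 0.001, 0.0]
ft_force: [-4.6, -0.4, 11.9]
grip_width: 0.607
grip_force: 41.8
```

>>> carry_out([
  [[0,0,0,0,0,0,1],[0,0,0,0,0,0,1],[0,0,0,0,0,0,1],[0,0,0,0,0,0,1],[0,0,0,0,0,0.03,1],[0,0,0,0,0,0.06,1],[0,0,0,0,0,0.06,1],[0,0,0,0,0,0,1],[0,0,0,0,0,0,1]],
])

```text
t: 12.35
tcp_pos: [0.6457, 0.1523, 0.1903]
tool_rot: [0.74, 0.673, -0.0, 0.0]
ft_force: [-0.1, 0.2, -0.7]
grip_width: 0.993
grip_force: 0.0
```

```bash
python3 look.py cruc .6459 .1509 0 .004 w6; python3 - <<'E'
from bench import robot
import cv2
im=robot.capture("top")[...,::-1]
cv2.imwrite("pics/t1.png",cv2.resize(im[110:260,190:400],None,fx=3.8,fy=3.8,interpolation=cv2.INTER_CUBIC))
E
```

```text
t 12.35 tcp [0.6457 0.1523 0.1903] toolx yaw 84.56 tooly yaw -5.44 tilt [-0.0005 -0.0005]
cruc [0.6452 0.1496] 3.28 res 0.191 3228
```

View pics/w6_o.png

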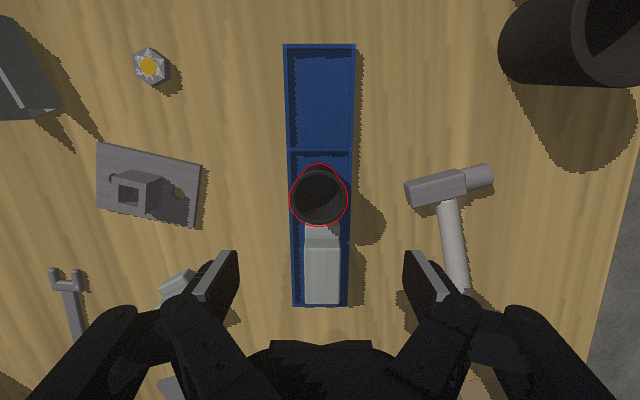

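The crucible stands in the square bay (rim centre ~(319,197)) and the long ingot in the long bay. Next is the short ingot.

>>> carry_out([
  [[0,0,0.1006,-0.0359,-0.0275,0,1],[0,0,0.1006,-0.0359,-0.0275,0,1],[0,0,0.1006,-0.0359,-0.0275,0,1],[0,0,0.1006,-0.0359,-0.0275,0,1],[0,0,0.1006,-0.0359,-0.0275,0,1],[0,0,0,0,0,0,1],[0,0,0,0,0,0,1]],
])

```text
t: 13.32
tcp_pos: [0.4668, 0.0154, 0.1904]
tool_rot: [0.55, 0.835, 0.0, -0.0]
ft_force: [0.4, 0.3, 0.2]
grip_width: 1.003
grip_force: 0.0
```

```bash
python3 look.py short .4664 .0148 113.4 0 w7
```

```text
t 13.32 tcp [0.4668 0.0154 0.1904] toolx yaw 113.33 tooly yaw 23.33 tilt [-0.0003  0.0007]
short [0.4677 0.0137] 113.28 res 0.067 2456
```

View pics/w7_o.png

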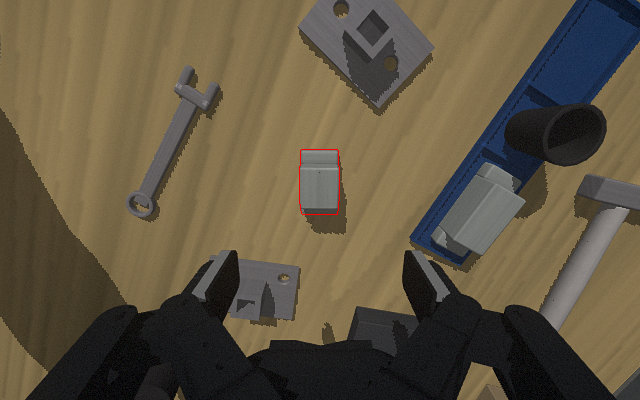

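The fit is good, with the short ingot centred at (320,182).

>>> carry_out([
  [[0,0,0,0.001,-0.001,-0.04,1],[0,0,0,0,0,-0.045,1],[0,0,0,0,0,-0.04,1],[0,0,0,0,0,-0.025,1],[0,0,0,0,0,-0.009,1],[0,0,0,0,0,0,-1],[0,0,0,0,0,0,-1],[0,0,0,0,0,0,-1],[0,0,0,0,0,0,-1],[0,0,0,0,0,0,-1]],
], squeeze=60)

```text
t: 14.62
tcp_pos: [0.468, 0.0139, 0.0329]
tool_rot: [0.549, 0.836, 0.0, 0.001]
ft_force: [-0.4, -0.2, 5.5]
grip_width: 0.455
grip_force: 60.9
```

>>> carry_out([
  [[0,0,0,0,0,0.05,-1],[0,0,0,0,0,0.06,-1],[0,0,-0.0837,0.031,0.0368,0,-1],[0,0,-0.0837,0.031,0.0368,0,-1],[0,0,-0.0837,0.031,0.0368,0,-1],[0,0,-0.0837,0.031,0.0368,0,-1],[0,0,-0.0837,0.031,0.0368,0,-1],[0,0,-0.0837,0.031,0.0368,0,-1],[0,0,0,0,0,0,-1],[0,0,0,0,0,0,-1]],
])

```text
t: 15.88
tcp_pos: [0.653, 0.2342, 0.1415]
tool_rot: [0.74, 0.673, -0.001, 0.0]
ft_force: [0.3, -0.9, -3.8]
grip_width: 0.459
grip_force: 62.4
```

>>> carry_out([
  [[0,0,0,0.001,0,-0.04,-1],[0,0,0,0,0,-0.04,-1],[0,0,0,0,0,-0.018,-1],[0,0,0,0,0,-0.0045,-1],[0,0,0,0,0,-0.001,-1],[0,0,0,0,0,-0.001,-1],[0,0,0,0,0,0,-1]],
])

```text
t: 16.75
tcp_pos: [0.6551, 0.2351, 0.0383]
tool_rot: [0.74, 0.673, 0.001, 0.0]
ft_force: [-0.3, 0.0, -3.2]
grip_width: 0.455
grip_force: 62.3
```

>>> carry_out([
  [[0,0,0,0,0,-0.001,-1],[0,0,0,0,0,-0.001,-1],[0,0,0,0,0,-0.0005,-1],[0,0,0,0,0,0,-1]],
])

```text
t: 17.25
tcp_pos: [0.655, 0.2351, 0.037]
tool_rot: [0.74, 0.673, 0.0, 0.0]
ft_force: [-4.6, -1.9, 12.4]
grip_width: 0.458
grip_force: 64.4
```

>>> carry_out([
  [[0,0,0,0,0,0,1],[0,0,0,0,0,0,1],[0,0,0,0,0,0,1],[0,0,0,0,0,0,1],[0,0,0,0,0,0.03,1],[0,0,0,0,0,0.06,1],[0,0,0,0,0,0.06,1],[0,0,0,0,0,0,1]],
])

```text
t: 18.25
tcp_pos: [0.6578, 0.2367, 0.1911]
tool_rot: [0.74, 0.673, 0.005, 0.002]
ft_force: [-0.4, 0.3, -1.2]
grip_width: 1.001
grip_force: 0.0
```

>>> carry_out([
  [[0,0,0.044,-0.0262,-0.0481,0,1],[0,0,0.044,-0.0262,-0.0481,0,1],[0,0,0.044,-0.0262,-0.0481,0,1],[0,0,0.044,-0.0262,-0.0481,0,1],[0,0,0.044,-0.0262,-0.0481,0,1],[0,0,0.044,-0.0262,-0.0481,0,1],[0,0,0.044,-0.0262,-0.0481,0,1],[0,0,0.044,-0.0262,-0.0481,0,1],[0,0,0,0,0,0,1],[0,0,0,0,0,0,1]],
])

```text
t: 19.5
tcp_pos: [0.445, -0.1495, 0.1845]
tool_rot: [0.611, 0.792, 0.0, -0.0]
ft_force: [0.2, 1.1, 0.0]
grip_width: 0.998
grip_force: 0.0
```

```bash
python3 look.py cover .4447 -.1499 14.8 0 w8
```

```text
t 19.5 tcp [ 0.445  -0.1495  0.1845] toolx yaw 104.74 tooly yaw 14.74 tilt [-0.      0.0006]
cover [ 0.4453 -0.1506] 14.73 res 0.04 6728
```

View pics/w8_o.png

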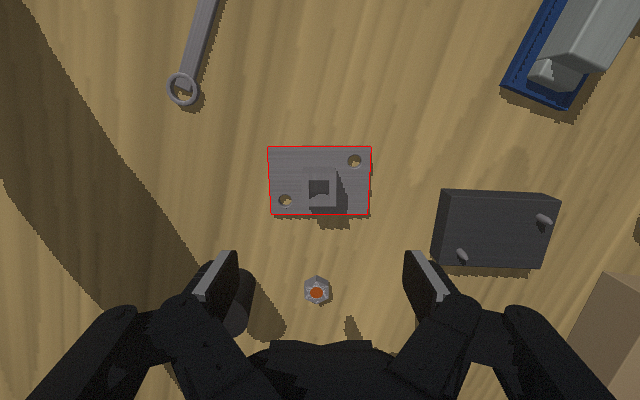

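The cover's holes at (354,161) and (286,200) match the pin diagonal at (541,219) and (461,255). I'll measure the mould from the same image, silhouette and pins.

```bash
cat > mould.py <<'E'
from bench import robot
from h import *
import sys
o=robot.get_obs();c=cam(robot,"wrist",o); im=cv2.imread(f"pics/{sys.argv[1]}.png")[...,::-1]
M["mould"]=[box(116,82,0,30)]+[cone(4,4,30,40,a,b) for a,b in((38,22),(-38,-22))]+[cone(4,2,40,46,a,b) for a,b in((38,22),(-38,-22))]
for a in (9,12,15):
    q,e,N=fit(c,im,"mould",[.644,-.152,np.radians(a)]); print(q[:2].round(4),np.degrees(q[2]).round(2),round(e,3),N)
v=im[...,::-1].copy()
q=[*q]
for s in(1,-1):
    for z,col in((.030,(0,255,0)),(.046,(0,0,255))):
        p=proj(c,pts(np.array([[.038*s,.022*s,z]]),q))[0]; print(s,z,p.round(1)); cv2.circle(v,tuple(int(round(t)) for t in p),1,col,-1)
x,y=np.clip(proj(c,[[q[0],q[1],.02]])[0].astype(int),[80,60],[560,340])
cs,_=cv2.findContours((render(c,"mould",q,im.shape[:2])>.5).astype(np.uint8),cv2.RETR_EXTERNAL,cv2.CHAIN_APPROX_NONE); 
cv2.imwrite("pics/m_%s.png"%sys.argv[1],np.hstack([cv2.resize(k[y-60:y+60,x-80:x+80],None,fx=2.5,fy=2.5,interpolation=cv2.INTER_CUBIC) for k in (v,cv2.drawContours(v.copy(),cs,-1,(0,0,255),1))]))
E
python3 mould.py w8
```

```text
[ 0.6443 -0.1519] 12.0 0.114 9555
[ 0.6442 -0.1519] 11.99 0.109 9500
[ 0.6444 -0.1518] 11.98 0.1 9406
1 0.03 [537.8 216.9]
1 0.046 [549.5 222.9]
-1 0.03 [458.  251.1]
-1 0.046 [465.  258.5]
```

View pics/m_w8.png

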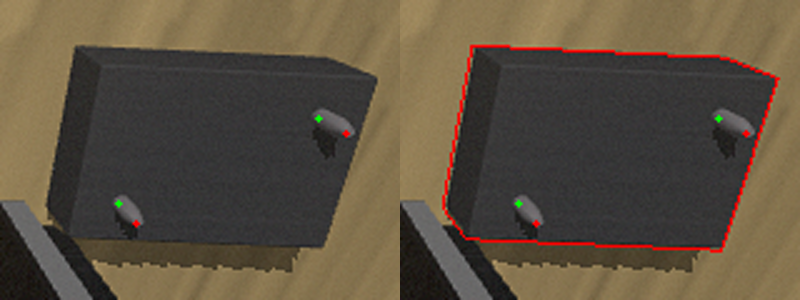

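The pins and outline match well: mould at (0.6443,-0.1519), yaw 12.0°, which agrees with the top camera. Gripping the cover's basin.

>>> carry_out([
  [[0,0,0,0,-0.001,-0.04,1],[0,0,0,0,0,-0.045,1],[0,0,0,0,0,-0.04,1],[0,0,0,0,0,-0.02,1],[0,0,0,0,0,-0.009,1],[0,0,0,0,0,0,-1],[0,0,0,0,0,0,-1],[0,0,0,0,0,0,-1],[0,0,0,0,0,0,-1],[0,0,0,0,0,0,-1]],
], squeeze=70)

```text
t: 20.8
tcp_pos: [0.4451, -0.1513, 0.0318]
tool_rot: [0.61, 0.792, -0.0, 0.001]
ft_force: [-2.5, 0.9, 7.1]
grip_width: 0.385
grip_force: 70.9
```

>>> carry_out([
  [[0,0,0,0,0,0,-1],[0,0,0,0,0,0.05,-1],[0,0,0,0,0,0.06,-1],[0,0,0,0,0,0,-1],[0,0,0,0,0,0,-1]],
])

```text
t: 21.42
tcp_pos: [0.4439, -0.1511, 0.1402]
tool_rot: [0.611, 0.792, -0.0, -0.0]
ft_force: [-1.1, -0.2, -4.5]
grip_width: 0.382
grip_force: 72.4
```

```bash
python3 - <<'E'
from bench import robot
from h import *
o=robot.get_obs();m=R.from_quat(o["tool_rot"]).as_matrix();print(o["tcp_pos"].round(4),np.degrees(np.arctan2(m[1,0],m[0,0])),m[:2,2].round(4))
E
```

```text
[ 0.4439 -0.1511  0.1402] 104.73653071422635 [-0.0013 -0.0002]
```

>>> carry_out([
  [[0,0,-0.0119,0.05,-0.0004,0,-1],[0,0,-0.0119,0.05,-0.0004,0,-1],[0,0,-0.0119,0.05,-0.0003,0,-1],[0,0,-0.0119,0.0505,-0.0003,0,-1],[0,0,0,0,0,-0.03,-1],[0,0,0,0,0,-0.015,-1],[0,0,0,0,0,0,-1],[0,0,0,0,0,0,-1]],
])

```text
t: 22.42
tcp_pos: [0.6453, -0.1525, 0.0961]
tool_rot: [0.629, 0.777, -0.0, 0.0]
ft_force: [0.0, 0.9, -3.9]
grip_width: 0.383
grip_force: 72.4
```

```bash
python3 - <<'E'
from bench import robot
from h import *
o=robot.get_obs();m=R.from_quat(o["tool_rot"]).as_matrix();print(o["tcp_pos"].round(4),np.degrees(np.arctan2(m[1,0],m[0,0])),m[:2,2].round(4))
cv2.imwrite("pics/w9.png",robot.capture("wrist")[100:400,140:540,::-1].repeat(2,0).repeat(2,1))
E
```

```text
[ 0.6453 -0.1525  0.0961] 102.03221919143391 [ 0.0002 -0.0002]
```

View pics/w9.png

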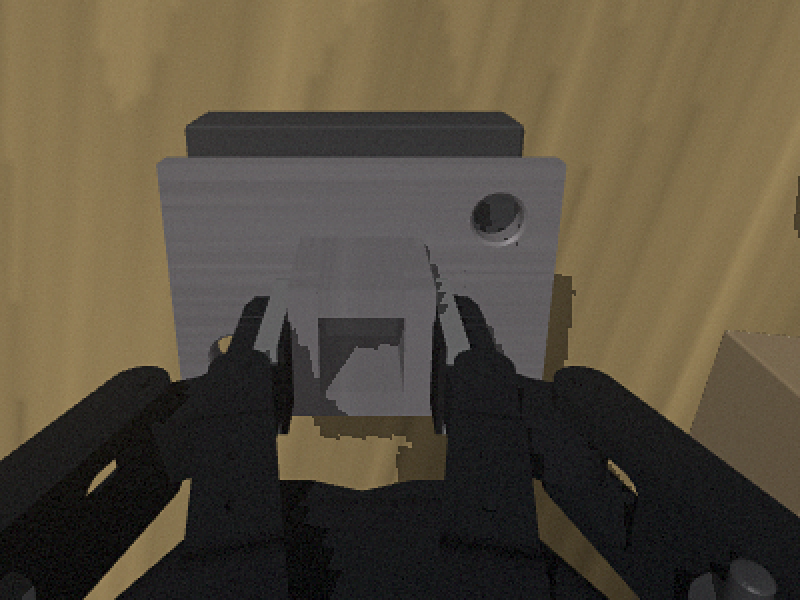

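The cover is level in the gripper. The mould's far top corners are at (187,126) and (523,126), and the plate's far corners at (160,160) and (564,160), in this 2x crop. I'll compare these with the model.

```bash
python3 - <<'E'
from bench import robot
from h import *
o=robot.get_obs();c=cam(robot,"wrist",o)
T=lambda P:((proj(c,P)-[140,100])*2).round(1)
mp=[.6443,-.1519,np.radians(12)]
print("mould far top",T(pts(np.array([[-.058,.041,.03],[.058,.041,.03]]),mp)).tolist(), "bench",T(pts(np.array([[-.058,.041,0],[.058,.041,0]]),mp)).tolist())
cp=[.6452,-.1519,np.radians(12.03)]; z=.0643
print("plate far top",T(pts(np.array([[-.055,.038,z+.008],[.055,.038,z+.008]]),cp)).tolist())
print("plate far bottom",T(pts(np.array([[-.055,.038,z],[.055,.038,z]]),cp)).tolist())
print("hole top",T(pts(np.array([[.038,.022,z+.008]]),cp)).tolist())
g=cv2.imread("pics/w9.png",0)[::2,::2].astype(int)
for r in(70,90): print(r,g[r,75:105],g[r,255:290])
for k in(120,200): print(k,g[50:90,k])
E
```

```text
mould far top [[179.7, 122.5], [522.4, 122.4]] bench [[203.1, 108.2], [501.5, 108.0]]
plate far top [[147.5, 163.5], [556.0, 163.1]]
plate far bottom [[157.6, 156.3], [546.7, 156.0]]
hole top [[488.8, 219.0]]
70 [112 114 115 116 114 116 113 118 116 119 120 118 120 117 123 120 117 122
  55  52  53  62  56  58  54  50  57  55  54  55] [ 48  55  54  47  54  41  57 112 104 103 102 105 103 109 110 111 112 114
 120 117 117 125 123 119 114 118 116 112 114 112 111 112 108 115 110]
90 [118 114 117 120  95  94  97  95  94  96  99  95  97  94  99  94  97  96
  98  93  96  98  95  95  98  97  97  95  97  96] [ 96  93  94  95  98  98  93  95  92  96  95  96  94  97  94  96  93  95
  98  94  97  97  93  91  95  91  91  99 110 111 112 107 109 107 106]
120 [115 118 118 115 118 102  52  57  51  51  50  47  56  66  59  52  56  51
  53  53  53  51  52  54  57  54  54  51  66  96  97  96 101  99  99  98
 100  99  99 101]
200 [108 107 108 105 108  97  48  51  49  50  52  50  53  61  60  54  52  52
  51  56  51  50  52  56  53  57  51  50  70  99 100  94  94  98 100  99
  98  99  99 100]
```

Relative to the cover, the mould sits about 2 mm toward −tool y and 1 mm toward −tool x. I'll correct for that and descend slowly.

>>> carry_out([
  [[0,0,0,-0.00175,-0.0014,0,-1],[0,0,0,0,0,-0.01,-1],[0,0,0,0,0,-0.005,-1],[0,0,0,0,0,-0.0025,-1],[0,0,0,0,0,-0.0025,-1],[0,0,0,0,0,-0.001,-1],[0,0,0,0,0,0,-1]],
])

```text
t: 23.35
tcp_pos: [0.6437, -0.1537, 0.0748]
tool_rot: [0.629, 0.777, 0.0, 0.0]
ft_force: [-0.6, 0.6, -4.4]
grip_width: 0.382
grip_force: 72.4
```

The underside is 3 mm below the pin tips with no contact. Continuing down.

>>> carry_out([
  [[0,0,0,0,0,-0.002,-1],[0,0,0,0,0,-0.002,-1],[0,0,0,0,0,-0.002,-1],[0,0,0,0,0,-0.002,-1],[0,0,0,0,0,-0.001,-1],[0,0,0,0,0,-0.001,-1],[0,0,0,0,0,0,-1]],
])

```text
t: 24.22
tcp_pos: [0.6437, -0.1537, 0.0647]
tool_rot: [0.629, 0.777, -0.0, -0.0]
ft_force: [0.8, 0.7, -4.0]
grip_width: 0.387
grip_force: 72.4
```

>>> carry_out([
  [[0,0,0,0,0,-0.001,-1],[0,0,0,0,0,-0.001,-1],[0,0,0,0,0,-0.001,-1],[0,0,0,0,0,0,-1]],
])

```text
t: 24.72
tcp_pos: [0.6437, -0.1537, 0.0619]
tool_rot: [0.629, 0.777, -0.0, 0.0]
ft_force: [-0.5, 0.0, -2.3]
grip_width: 0.381
grip_force: 72.6
```

>>> carry_out([
  [[0,0,0,0,0,-0.0006,-1],[0,0,0,0,0,0,-1],[0,0,0,0,0,0,1],[0,0,0,0,0,0,1],[0,0,0,0,0,0,1],[0,0,0,0,0,0,1],[0,0,0,0,0,0.02,1],[0,0,0,0,0,0.05,1],[0,0,0,0,0,0.06,1],[0,0,0,0,0,0.04,1]],
])

```text
t: 25.98
tcp_pos: [0.6448, -0.1536, 0.236]
tool_rot: [0.629, 0.777, 0.001, 0.002]
ft_force: [0.7, 0.1, 0.4]
grip_width: 1.001
grip_force: 0.0
```

>>> carry_out([
  [[0,0,0,-0.06,0,0,1],[0,0,0,-0.06,0,0,1],[0,0,0,-0.06,0,0,1],[0,0,0,0,0,0,1],[0,0,0,0,0,0,1]],
])

```text
t: 26.6
tcp_pos: [0.4649, -0.1539, 0.2327]
tool_rot: [0.629, 0.777, 0.0, 0.002]
ft_force: [0.1, 0.7, 1.0]
grip_width: 0.996
grip_force: 0.0
```

```bash
python3 - <<'E'
from bench import robot
from h import *
o=robot.get_obs(); print(o["tcp_pos"],o["t"])
w=robot.capture("wrist"); t=robot.capture("top"); s=robot.capture("side")
c=cam(robot,"wrist",o)
for z in(.030,):
    q,e,N=fit(c,w,"cover",[.6437,-.1531,np.radians(12)],z); print("cover",q,e)
up=lambda k,f:cv2.resize(k,None,fx=f,fy=f,interpolation=cv2.INTER_CUBIC)
W=w[:,:,::-1]; x,y=proj(c,[[.6437,-.1531,.03]])[0].astype(int); x=min(max(x,100),540);y=min(max(y,75),325)
a=up(W[y-75:y+75,x-100:x+100],2)
b=up(t[110:185,205:305,::-1],4); d=up(s[150:270,180:340,::-1],2.5)
b2=up(t[110:185,325:425,::-1],4)
cv2.imwrite("pics/fin.png",np.vstack([np.hstack([a,b]),np.hstack([d,b2])]))
E
```

```text
[ 0.46491525 -0.15391594  0.23270159] 26.6
cover [ 0.63639511 -0.14660266  0.17859287] 0.16959465888115957
```

View pics/fin.png

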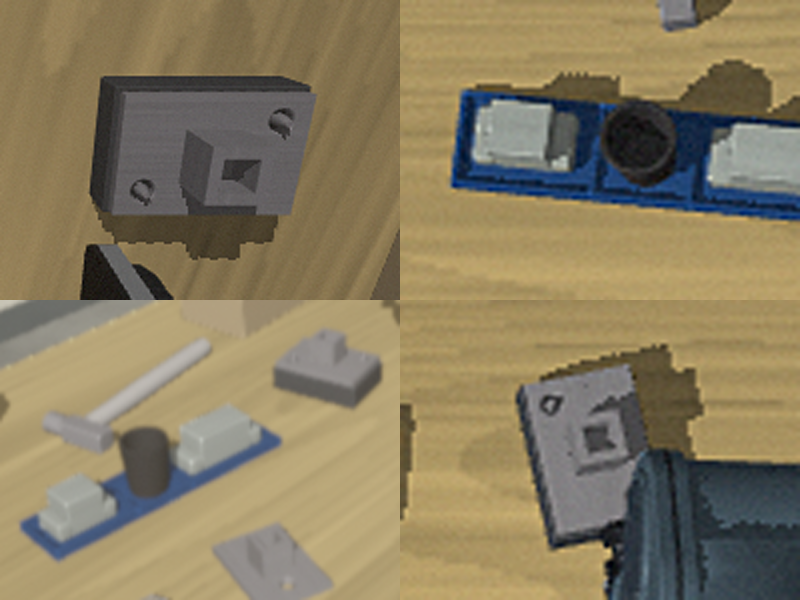

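The pins show in both cover holes with the cover flush on the mould. Both ingots and the crucible stand flat in their bays, and the gripper is clear.

```bash
python3 -c "
from bench import robot
print(robot.finish_job())"
```

```text
the job is handed in; nothing more can be done
None
```

I set the long ingot, the crucible and the short ingot in their bays in that order, seated the diagonal-hole cover fully down on the mould's pins, and handed the job in at about 27 s; the other cover, the plug and the channel offcut were not touched.

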